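# Vent the slide dock and pull the cassette

### The job

Turn the red vent valve anticlockwise until its pointer stands at the green 60-degree mark and let go of it, leaving it there. Then pinch the two yellow side catches of the blue slide cassette together, lift the cassette straight up out of its dock, and finish while still holding it pinched, upright and still, its underside well over 10 cm above the desk. Leave the vial, bottle, puck and dish that stand around undisturbed.

Things in the scene. Friction and masses are not known exactly. Their poses are not given: they have to be found in the camera images.
- station: fixed aluminium base plate 140 (x) x 270 (y) x 10 mm on the desk, origin at the centre of its underside. A grey cassette dock, 87 (x) x 80 (y) mm, is centred at y = +75 mm in its frame, rim 36 mm above the desk; at y = -75 mm is the vent valve on a white dial of 84 mm diameter, its face 38 mm above the desk. A low steel pipe joins them.
- vent_valve (a joint): opening of the vent valve (rad), 0 closed to 1.571 fully open; grows anticlockwise seen from above, about the vertical axis through point valve_grip. The red wing and its pointer lie along the station's +x at 0 and turn with it. The green mark is at 1.047 (60 degrees). It turns stiffly (0.06 N m) and stays where it is left.
- valve_grip (a point): the point on the valve's axis where the red wing is pinched, 70 mm above the desk. The wing is an upright plate 46 mm long, 10 mm thick, from 51 to 85 mm above the desk, on top of the dial; its x axis lies along the wing towards the pointer, so it is pinched across its y axis.
- cassette: loose blue slide cassette 68 (x) x 36 (y) x 74 mm high, about 0.15 kg, origin at the centre of its underside, z up, axes parallel to the station's. It sits in the dock (1.5 mm play) 24 mm deep, its underside 12 mm above the desk, and leaves straight upward. Hooks of the two yellow catches on its +y and -y sides lock it under the dock's rim until both are pressed in.
- catch_left (a joint): how far the +y catch is pressed inwards (m), 0 free to 0.006 fully in; sprung, 2.4 N to start, 6 N fully in; unlocked from 0.003 to 0.0045 on. Its finger plate is 26 mm wide (x) and spans 38 to 68 mm above the cassette's underside (50 to 80 mm above the desk while docked). The two plates measure 56 mm over their outer faces when free, 44 mm fully pinched.
- catch_right (a joint): the same for the -y catch.
- vial: loose bystander: glass vial with a blue cap, 23 mm across, 65 mm high, origin at the centre of its underside, z up.
- bottle: loose bystander: cream solvent bottle with a red cap, 63 mm across, 151 mm high, origin at the centre of its underside, z up.
- puck: loose bystander: orange resin specimen puck, 25 mm across, 20 mm high, origin at the centre of its underside.
- dish: loose bystander: clear petri dish, 58 mm across, 14 mm high, origin at the centre of its underside.
Things that resemble listed ones, but are neither listed nor needed, are in the scene too. What is shaped like the cassette but brown or turquoise is not meant.

How it is judged:
On the way, in this order (a step that is already met when the one before it is completed fails the run):
1. the vent valve stands at the green mark (60 degrees, within 7), let go, with the cassette still locked in its dock (value of joint vent_valve between 0.925 and 1.169 rad and contact force between the fingers and station below 0.1 N and z of cassette in the frame of station below 0.016 m), for 0.3 s.
2. both catches are pinched in by the fingers at once with the cassette still down in the dock (value of joint each of catch_left, catch_right above 0.003 m and contact force between the fingers and cassette above 3 N and z of cassette in the frame of station below 0.02 m), for 0.05 s.
At the end, for the whole second after the job is handed in: the fingers hold the cassette by its two pinched catches (each pressed in by 3 mm or more), touching neither dock nor station, its underside more than 100 mm above the desk, within 14 degrees of upright and at rest; the vent valve still stands within 7 degrees of 60 (value of joint vent_valve between 0.925 and 1.169 rad and z of cassette in the frame of station above 0.1 m and angle between cassette's own z axis and vertical below 0.25 rad and linear speed of cassette below 0.03 m/s and value of joint each of catch_left, catch_right above 0.003 m and contact force between the fingers and cassette above 3 N and contact force between station and cassette below 0.1 N); the arm keeps its last pose, push and grip.
It fails at once if a bystander is pushed more than 25 mm away or the vial or bottle is tipped over (distance of any of vial, bottle, puck, dish from where it was at the start of the episode above 0.025 m or angle between any of vial, bottle's own z axis and vertical above 0.5 rad).
It also fails if it takes over 45 s, if anything falls off the work surface, if the arm or the gripper's body presses on something with over 40 N, if the wrist force passes 120 N, or if a joint passes its speed limit or range.

### The arm

A 6-joint arm with a two-finger parallel gripper is mounted at the origin on a cart in front of the work surface, level with it; the furniture and walls round the work are solid. World frame = base frame: x ahead of the robot, y to its left, z up, the work surface at z = 0. Lengths are in m, angles in rad, forces in N, time in s.
With the tool pointing down it reaches from about 0.325 to 0.9 m from the base axis. Payload 6.1 kg.
Tool frame: the origin (TCP) lies midway between the tips of the shut fingers; the grasp point (between the pads) lies 19 mm behind it; z points along the fingers, y is the line along which they close (so a half turn about z gives the same grasp; the last joint's range is limited). The gripper opens to 85 mm and grips with 20 to 120 N. Pads are 22 mm wide; open, the fingers measure 114 mm over their backs; the gripper's body (76 mm by 85 mm) begins 54 mm behind the grasp point. The pads swing forward as they close: fully open they stand 13 mm farther back than shut.
Start: joints at [-1.383, 0.22, 1.526, -0, 1.395, -0.126], TCP at [0.193, -0.594, 0.231] pointing down, gripper open.
Joint ranges: [-2.98, 2.98], [-0.91, 2.08], [0.09, 2.57], [-1.24, 4.39], [0.2, 2.65], [-2.68, 2.68]. Speed limits (rad/s): [2.57, 2.57, 3.01, 3.14, 3.14, 3.14].

### API

Orientations are given as [roll, pitch, yaw] about the fixed x, y, z axes, in that order (R = Rz(yaw) Ry(pitch) Rx(roll)).
In Python, from plant import movep, move_l, set_joints, gripper_to, hold, inverse_kinematics, observe, get_image, get_calibration, Unreachable, job_done gives the robot as it stands. Calls block until the motion is done:
- movep(position, orientation): joint-space move of the TCP to a pose.
- move_l(position, feed=0.15, rotation=None, max_force=None): straight line of the TCP; rotation=None keeps the orientation; feed is the mean speed in m/s. With max_force (N) it stops when the force on the tool has changed by that much, and returns True; else False.
- set_joints(angles): joint-space move.
- gripper_to(opening, f_grip=None): finger opening in m; f_grip is the grip in N (None keeps the last); returns when the fingers have stopped.
- hold(seconds).
- inverse_kinematics(position, orientation): joint angles nearest the present ones, or None.
- observe(): the state.
- get_image(name): name is "scene" or "top" or "wrist"; returns (picture, depth): 420x560x3 uint8, red, green, blue; 420x560 float32, m along the optical axis (not along the pixel's ray), 0 where there is no reading.
- get_calibration(name): a dict with "intrinsics" (3x3 intrinsics, pixels), "world_from_camera" (4x4, takes a point from camera to world coordinates). Camera axes: x right, y down, z forward; pixel columns grow to the right and rows downward; lengths in m; the calibration is good to about 2 mm. A picture is of the moment at which its call begins: read the wrist's pose just before it. get_calibration takes no time and is no camera call; for the wrist camera it gives the pose at the moment of the call.
A pose or a line that the arm cannot do raises Unreachable and nothing moves.
- job_done(): hands the job in; it is judged then, once.
The state is a dict: "time_s": time; "q": joint angles; "joint_velocities": joint speeds; "joint_torque": joint torques, N m; "eef_pos": TCP position; "tcp_rot": TCP orientation; "ft_force": force on the tool from outside, world axes, zero at the start; "torque": the same for the moment, N m; "opening": finger opening in m; "grasp_force": force on a finger pad.
Only numpy, scipy, OpenCV 4.12 (cv2) and the standard library are available. Lean on these libraries where they do the work, as an engineer would, in place of code of your own. Each camera call takes 0.05 s, during which the arm holds its last target. There are 200 camera calls.

## Working session

There is one attempt and no reset: what is moved stays moved. The work goes in short steps, each a Python script; the robot and the scene stay as the last script left them, time stands still between calls to the robot, and variables do not carry over. Pictures are saved under pics/ and viewed, at most 10 in all, crops included, and the job is handed in when it is done.

```bash
mkdir -p pics; ls; cat > h.py <<'E'
import numpy as np, cv2
from plant import *
def snap(name,f):
    c=get_calibration(name); im,d=get_image(name)
    cv2.imwrite(f'pics/{f}.png',im[:,:,::-1]); np.savez(f'pics/{f}.npz',im=im,d=d,K=c['intrinsics'],T=c['world_from_camera'])
def cloud(f):
    z=np.load(f'pics/{f}.npz'); d=z['d'];K=np.array(z['K']);T=np.array(z['T'])
    v,u=np.mgrid[:d.shape[0],:d.shape[1]]
    P=np.stack([(u-K[0,2])/K[0,0]*d,(v-K[1,2])/K[1,1]*d,d],-1)@T[:3,:3].T+T[:3,3]
    P[d==0]=np.nan
    return z['im'],P
E
python3 - <<'E'
from h import *
snap('top','top0'); snap('scene','sc0')
print(observe()['time_s'],observe()['tcp_rot'])
print(get_calibration('top'))
E
```

```text
pics
0.1 [-3.13989054e+00 -2.38749940e-04  3.13814869e-01]
{'intrinsics': array([[389.57022561,   0.        , 287.1963166 ],
       [  0.        , 389.57022561, 209.74355531],
       [  0.        ,   0.        ,   1.        ]]), 'world_from_camera': array([[-0.02335877, -0.99699934,  0.07380171,  0.48914076],
       [-0.99969935,  0.02384487,  0.00571224, -0.16694579],
       [-0.00745489, -0.07364609, -0.99725658,  1.14313323],
       [ 0.        ,  0.        ,  0.        ,  1.        ]])}
```

View pics/top0.png

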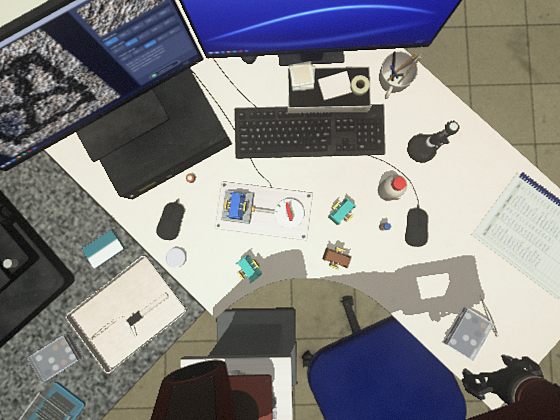

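View pics/sc0.png

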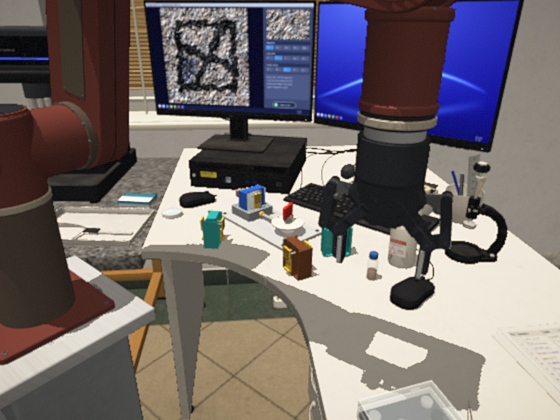

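The top view shows the station at about (265,210). The blue cassette is at (237,206) and the red valve wing at (290,212). Lookalikes are turquoise at (342,210) and (248,267), and brown at (338,256). By the description, the blue one in the dock is the target. Bystanders are the vial (385,226), bottle (393,187), puck (191,178) and dish (176,257).

```bash
python3 - <<'E'
from h import *
im,P=cloud('top0')
for n,(u,v) in dict(cas=(237,206),valve=(290,212),tq=(342,210),tq2=(248,267),br=(338,256),vial=(385,226),bottle=(396,184),puck=(191,178),dish=(176,257),pl=(222,186),pr=(310,190),pbl=(218,231),pbr=(305,237),mon=(310,58),kb=(310,130)).items(): print(n,P[v,u].round(3))
x=P[140:290,150:420]; 
c=get_calibration('wrist'); T=np.array(c['world_from_camera']); o=observe()
from scipy.spatial.transform import Rotation as R
Rt=R.from_euler('xyz',o['tcp_rot']).as_matrix()
print('cam in tcp',(Rt.T@(T[:3,3]-o['eef_pos'])).round(3)); print((Rt.T@T[:3,:3]).round(3)); print(c['intrinsics'])
cv2.imwrite('pics/top0c.png',cv2.resize(im[170:280,160:330,::-1],None,fx=4.5,fy=4.5,interpolation=cv2.INTER_CUBIC))
E
```

```text
cas [ 0.581 -0.024  0.083]
valve [ 0.561 -0.168  0.084]
tq [ 0.564 -0.312  0.072]
tq2 [ 0.414 -0.05   0.072]
br [ 0.439 -0.296  0.074]
vial [ 0.517 -0.429  0.067]
bottle [ 0.622 -0.441  0.151]
puck [0.672 0.118 0.019]
dish [0.444 0.164 0.014]
pl [0.647 0.029 0.013]
pr [ 0.63  -0.229  0.002]
pbl [ 0.516  0.044 -0.002]
pbr [ 0.493 -0.21   0.011]
mon [ 1.016 -0.238  0.036]
kb [ 0.804 -0.233  0.025]
cam in tcp [ 0.081  0.001 -0.142]
[[-0.001 -0.95  -0.313]
 [ 1.    -0.001 -0.   ]
 [ 0.    -0.313  0.95 ]]
[[299.16045825   0.         282.5016442 ]
 [  0.         299.16045825 208.11221954]
 [  0.           0.           1.        ]]
```

View pics/top0c.png

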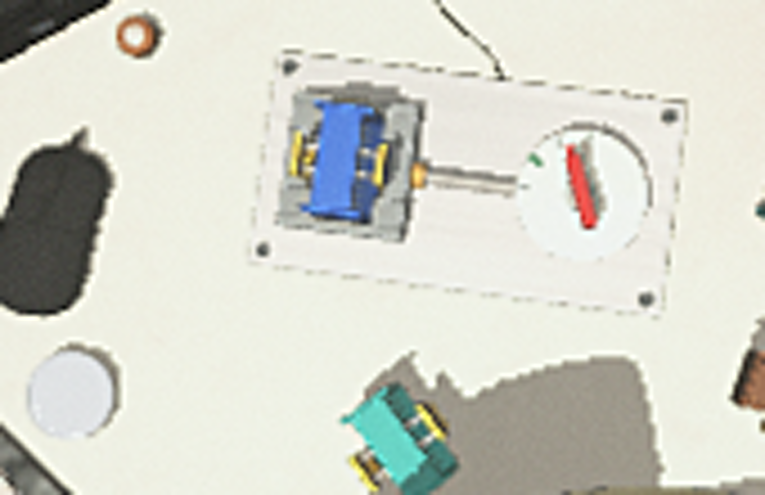

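The close crop confirms the choice: the blue cassette with yellow catches sits in the grey dock at (340,160) in the crop. The red wing at (580,187) is already about 20° open, and the green mark is at (537,160). I'll move above the station for a wrist view.

```bash
python3 - <<'E'
from h import *
movep([0.60,-0.105,0.25],[np.pi,0,-0.147]); hold(0.3)
snap('wrist','w1'); o=observe(); print(o['time_s'],o['eef_pos'],o['tcp_rot'],o['q'])
E
```

```text
2.725 [ 0.599951   -0.10538585  0.24998711] [ 3.14154249e+00  1.15820603e-05 -1.47567107e-01] [-3.03250995e-01  1.71177996e-01  1.54800433e+00 -5.19199101e-05
  1.42241400e+00  1.41512011e+00]
```

View pics/w1.png

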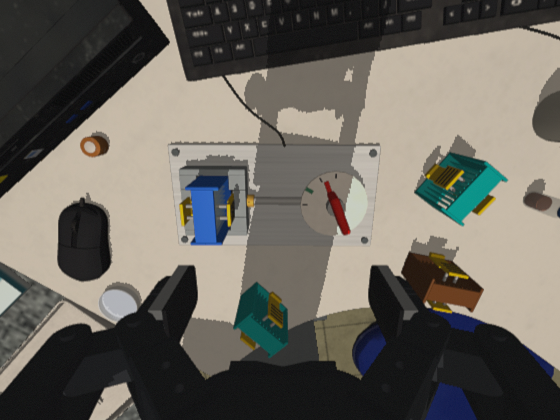

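The wrist view shows the station upright: cassette (207,210), yellow catches (185,212) and (231,210), dial centre about (335,203), wing from (328,180) to (348,232). Fitting poses from the point cloud next.

```bash
python3 - <<'E'
from h import *
im,P=cloud('w1')
roi=np.zeros(im.shape[:2],bool); roi[130:262,150:395]=1
z=P[...,2]
desk=P[roi&(z<.006)][:,2]; print('desk z',np.median(desk).round(4),desk.std().round(4))
m=roi&(z>.006)&(z<.02)
n,l,s,c=cv2.connectedComponentsWithStats(m.astype(np.uint8)); print(s[1:][s[1:,4]>200])
k=1+s[1:,4].argmax(); q=P[l==k][:,:2]
(rc,rs,ra)=cv2.minAreaRect((q*1000).astype(np.float32)); print('plate',rc,rs,ra)
hsv=cv2.cvtColor(im,cv2.COLOR_RGB2HSV); H,S,V=[hsv[...,i].astype(int) for i in range(3)]
red=roi&((H<8)|(H>172))&(S>150)&(V>60)&(z>.045)
for nm,mm in dict(red=red&(z>.08),redall=red,blue=roi&(H>105)&(H<125)&(S>150)&(z>.075),ye=roi&(H>20)&(H<32)&(S>150)&(z>.045)).items():
    p=P[mm]; print(nm,len(p),p.mean(0).round(4),p[:,2].min().round(3),p[:,2].max().round(3))
    if nm!='ye': print('  rect',cv2.minAreaRect((p[:,:2]*1000).astype(np.float32)))
    else:
        for a in (p[p[:,1]>p[:,1].mean()],p[p[:,1]<=p[:,1].mean()]): print('  ',a.mean(0).round(4),cv2.minAreaRect((a[:,:2]*1000).astype(np.float32)),a[:,2].max())
dial=roi&(np.abs(z-.038)<.004)&(P[...,1]<-.1); p=P[dial]; print('dial',cv2.minEnclosingCircle((p[:,:2]*1000).astype(np.float32)))
g=roi&(H>45)&(H<80)&(S>90)&dial; print('green',P[g].mean(0),g.sum())
E
```

```text
desk z -0.0001 0.0009
[[  168   135   213   111 11689]]
plate (577.4692993164062, -90.772216796875) (270.3509216308594, 151.197021484375) 81.39712524414062
red 317 [ 0.5628 -0.1629  0.0843] 0.08 0.086
  rect ((561.273193359375, -163.39454650878906), (43.501312255859375, 9.715126991271973), 13.14283561706543)
redall 372 [ 0.5656 -0.1622  0.082 ] 0.054 0.086
  rect ((561.5020751953125, -163.35011291503906), (43.97026062011719, 9.724990844726562), 13.18753719329834)
blue 1416 [ 0.5861 -0.0169  0.0855] 0.075 0.088
  rect ((583.8778686523438, -16.408037185668945), (34.96237564086914, 66.66778564453125), 81.40499877929688)
ye 308 [ 0.5867 -0.0106  0.0729] 0.049 0.081
   [0.5891 0.0083 0.0713] ((587.6476440429688, 9.093360900878906), (4.9665751457214355, 24.91957664489746), 80.709228515625) 0.0812790068935168
   [ 0.5828 -0.0424  0.0756] ((579.6646728515625, -40.46192932128906), (6.6322784423828125, 25.814260482788086), 82.16267395019531) 0.08135783085498949
dial ((560.1812133789062, -163.77638244628906), 41.96105194091797)
green [ 0.58364364 -0.13535918  0.03853142] 14
```

```bash
python3 - <<'E'
from h import *
V=np.array([0.5609,-0.1638]); a=np.radians(13.1)
gripper_to(0.05,40)
movep([*V,0.14],[np.pi,0,a]); move_l([*V,0.053],feed=0.08,max_force=15)
print(observe()['eef_pos'],observe()['time_s'])
gripper_to(0.0,40); o=observe(); print('grip',o['opening'],o['grasp_force'],o['ft_force'])
for w in np.linspace(a,np.radians(51.4),6)[1:]: movep([*V,0.053],[np.pi,0,w])
o=observe(); print(o['tcp_rot'],o['ft_force'],o['torque'])
gripper_to(0.05); hold(.2); move_l([*V,0.16],feed=0.15)
movep([0.60,-0.105,0.25],[np.pi,0,-0.15]); hold(0.2); snap('wrist','w2'); print(observe()['time_s'])
im,P=cloud('w2'); roi=np.zeros(im.shape[:2],bool); roi[130:262,150:395]=1; z=P[...,2]
hsv=cv2.cvtColor(im,cv2.COLOR_RGB2HSV); H,S,V_=[hsv[...,i].astype(int) for i in range(3)]
p=P[roi&((H<8)|(H>172))&(S>150)&(V_>60)&(z>.08)]; print(cv2.minAreaRect((p[:,:2]*1000).astype(np.float32)))
p=P[roi&(H>105)&(H<125)&(S>150)&(z>.075)]; print(cv2.minAreaRect((p[:,:2]*1000).astype(np.float32)))
E
```

```text
[ 0.56148298 -0.16405954  0.05373074] 4.9917
grip 0.009500000277187946 40.1898318529129 [-1.24633818  2.11226712  5.77009567]
[-3.13947175e+00 -6.46468819e-04  8.97209934e-01] [-4.26012492  6.65303538  7.78396499] [ 0.93732116  0.53694412 -0.02852256]
9.575
((561.395751953125, -163.83004760742188), (44.9694709777832, 8.430710792541504), 51.93889236450195)
((583.7548828125, -16.30399513244629), (34.74664306640625, 67.07193756103516), 80.88407897949219)
```

View pics/w2.png

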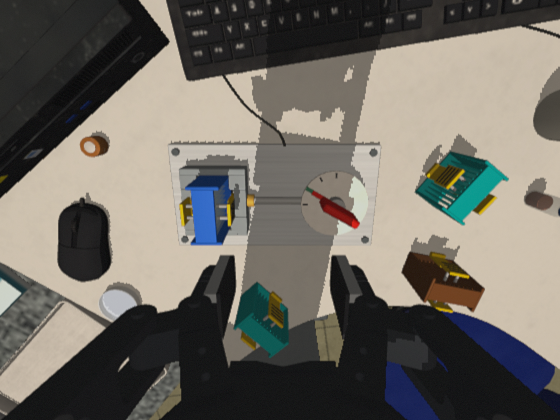

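The wing (309,190)–(357,225) now points at the green mark, at about 60.5° in the station frame. The fingers are clear and the cassette is unmoved at (207,210), so I'll pinch it now.

```bash
python3 - <<'E'
from h import *
C=np.array([0.5836,-0.0161]); rot=[np.pi,0,-0.150]
gripper_to(0.078)
movep([*C,0.16],rot); s=move_l([*C,0.043],feed=0.08,max_force=15)
o=observe(); print(s,o['eef_pos'],o['tcp_rot'],o['ft_force'],o['time_s'])
if not s:
    for w in (.062,.056,.052,.048):
        gripper_to(w,40); o=observe(); print(w,o['opening'],o['grasp_force'],o['ft_force'].round(2))
E
```

```text
False [ 0.58413234 -0.01616915  0.04365115] [-3.14158296e+00 -1.19062167e-03 -1.49977498e-01] [ 0.58567289 -0.3933525   0.04726735] 12.1583
0.062 0.06214573077947021 0.0 [-0.17  0.42 -0.77]
0.056 0.055780563944873775 0.776849677786231 [0.24 0.76 1.38]
0.052 0.051783600734965754 3.5096661373972893 [-1.56 -0.31  2.59]
0.048 0.04822967180700729 4.682815745472908 [-1.71 -0.03  5.08]
```

Lateral force is near zero, so the grasp is centred. I'll squeeze fully and do a short test lift.

```bash
python3 - <<'E'
from h import *
gripper_to(0.03,40); hold(.3); o=observe(); print(o['opening'],o['grasp_force'],o['ft_force'].round(2))
p=o['eef_pos']
s=move_l([p[0],p[1],p[2]+.012],feed=0.03,max_force=20); o=observe(); print(s,o['eef_pos'],o['ft_force'].round(2),o['opening'])
if not s:
    s=move_l([p[0],p[1],p[2]+.15],feed=0.06,max_force=25); hold(.3); o=observe()
    print(s,o['eef_pos'],o['ft_force'].round(2),o['opening'],o['grasp_force'],o['time_s'])
    snap('scene','sc3'); snap('top','top3')
    a=cv2.imread('pics/sc3.png')[120:280,150:360]; b=cv2.imread('pics/top3.png')[160:280,160:410]
    a=cv2.resize(a,(525,400)); b=cv2.resize(b,(275,132)); c=np.zeros((400,800,3),np.uint8); c[:,:525]=a; c[:132,525:]=b; cv2.imwrite('pics/m3.png',c)
E
```

```text
0.039493867087037865 41.56511664390564 [-2.29  0.44 10.9 ]
False [ 0.58451204 -0.01614918  0.0565147 ] [-0.16  0.42 -1.5 ] 0.03945141138157967
False [ 0.58456032 -0.0161373   0.19456803] [-0.29  0.37 -0.22] 0.039764508303708354 40.48873007297516 17.0417
```

View pics/m3.png

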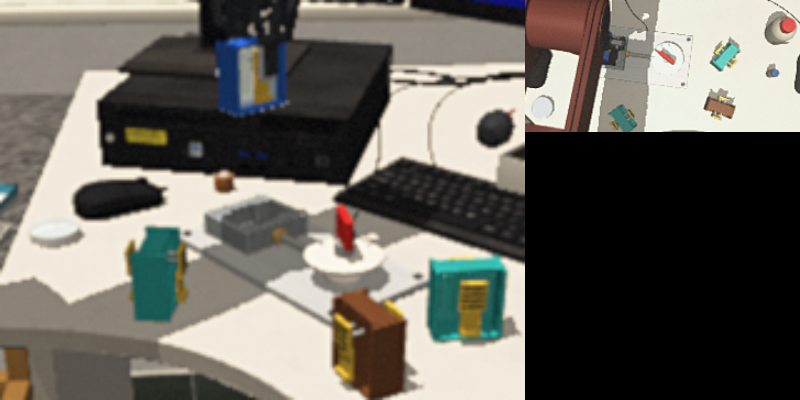

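The image shows the cassette held upright in the air at (252,75) in the crop, the dock empty, the valve still turned, and the bystanders in place. I'll check underside height and stillness from the depth, then hand in.

```bash
python3 - <<'E'
from h import *
def low(f):
    im,P=cloud(f); h=cv2.cvtColor(im,cv2.COLOR_RGB2HSV)
    m=(h[...,0]>105)&(h[...,0]<125)&(h[...,1]>150)&(np.linalg.norm(P[...,:2]-[.5845,-.0161],axis=-1)<.06)&(P[...,2]<.3)
    return np.percentile(P[m][:,2],[1,50,99]).round(4),m.sum()
print(low('sc3')); hold(1.0); snap('scene','sc4'); r=low('sc4'); print(r,observe()['grasp_force'])
if r[0][0]>.12: print(job_done())
E
```

```text
(array([0.1629, 0.2029, 0.241 ]), np.int64(351))
(array([0.1629, 0.2031, 0.2371]), np.int64(345)) 40.48840820789337
the job is handed in; nothing more can be done
None
```

The job is handed in: the vent valve measured about 60.5° after I let go of it, and the cassette is held pinched, upright and still with its underside about 16 cm above the desk. The bystanders looked undisturbed in the last picture; the verdict wasn't shown.

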